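# Back the cup-feed wheel up one notch

## Task

The cup-feed wheel has run one notch too far past the reader. With a fingertip, push the pawl's weighted knob away from the wheel's teeth until the pawl lifts and stays tipped back, push the wheel backward (clockwise seen from above) by one notch, then push the knob back over so that the pawl drops fully home between the teeth. Leave the sample cups sitting in the wheel, and everything else on the bench where it is.

Things in the scene. Friction and masses are not known exactly. Their poses are not given: they have to be found in the camera images.
- carousel: feed carousel, fixed to the bench: white base plate (x -140 to +210, y -140 to +160 mm, 14 mm thick) under a grey wheel. Origin on the wheel's upright axis at bench level, z up. +x runs from the wheel axis towards the cream reader head, roughly to the robot's left (within 0.5 rad); +y, the pawl's side, roughly towards the robot. Degrees below are counter-clockwise from +x seen from above
- disc (a point): centre of the wheel's disc on its upper face, 60 mm above the bench. Disc 244 mm across; hub 44 mm across, 18 mm above the disc; round the rim 12 saw teeth 14 mm high, 93 to 117 mm from the axis
- reader (a point): top centre of the cream reader head on the base plate, 50 x 70 mm, 114 mm above the bench, at carousel x = 170 mm: an obstacle, not used
- wheel (a joint): turn of the wheel, rad, growing backward (clockwise from above); about 0 at the start, one notch = 0.524. Light friction (0.10 N m); it stays where left. A lowered pawl blocks it backward, with about 0.06 of play either way: the pawl drops home within 0.05 of a whole notch; short of that it lands on a tooth's slope (pushing on backward slides it home), beyond that on top of a tooth
- pawl (a joint): tilt of the pawl, rad: 0 = fully home between two teeth, 0.85 = tipped right back against its stop, clear of the teeth. The heavy knob works over-centre: below about 0.5 the pawl falls to the teeth by itself, above about 0.6 it falls back to 0.85 and stays. The knob needs a push of 1 to 2 N
- pawl_knob (a point): centre of the steel ball, 34 mm across, on a 10 mm stem on the pawl, 65 mm from the hinge. At pawl 0 it is at carousel x = 68, y = 105 mm, 146 mm above the bench; at 0.85 at x = 121 mm, 142 mm above it (top of its arc 150 mm). Pushed along the carousel's +x it lifts the pawl, pushed along -x it drops the pawl in
- pawl_hinge (a point): hinge of the pawl, parallel to the carousel's y axis, at carousel x = 90, y = 105 mm, 85 mm above the bench, in an aluminium bracket at x = 81 to 115, y = 90 to 134 mm that is 100 mm high. The pawl is a 14 mm wide steel arm from here along the rim in -x
- pawl_tip (a point): middle of the underside of the pawl's tip (10 mm long, 14 mm wide), 105 mm from the wheel axis; at pawl 0 at carousel x = 0, y = 105 mm, 1 mm above the disc
- peg_a (a point): centre of the top of one of the three upright steel push pegs of the wheel: 12 mm diameter, standing 50 mm above the disc (top 110 mm above the bench), 76 mm from the wheel axis; at wheel joint 0 it stands at 210 degrees (counter-clockwise from the carousel's +x axis) and moves with the wheel
- peg_b (a point): centre of the top of the second of the three upright steel push pegs of the wheel: 12 mm diameter, standing 50 mm above the disc (top 110 mm above the bench), 76 mm from the wheel axis; at wheel joint 0 it stands at 330 degrees (counter-clockwise from the carousel's +x axis) and moves with the wheel
- peg_c (a point): centre of the top of the third of the three upright steel push pegs of the wheel: 12 mm diameter, standing 50 mm above the disc (top 110 mm above the bench), 76 mm from the wheel axis; at wheel joint 0 it stands at 90 degrees (counter-clockwise from the carousel's +x axis) and moves with the wheel
- pocket_a (a point): centre, at disc level, of the ring-shaped pocket (41 mm inside, 8 mm high wall) that holds cup_a, 62 mm from the wheel axis, at 30 degrees at wheel joint 0 (degrees as for the pegs)
- pocket_c (a point): the same for the pocket that holds cup_c, at 270 degrees at wheel joint 0
- cup_a: closed white-capped sample cup, 36 mm diameter, 52 mm tall, 40 g, loose; origin at the centre of its underside; it stands in pocket_a of the wheel and rides with it
- cup_c: closed white-capped sample cup, 36 mm diameter, 52 mm tall, 40 g, loose; origin at the centre of its underside; it stands in pocket_c of the wheel and rides with it
- cup_spare: closed white-capped sample cup, 36 mm diameter, 52 mm tall, 40 g, loose; origin at the centre of its underside; it stands on the corner of the base plate, not on the wheel (bystander)
- reagent: amber bottle, 64 mm diameter, 150 mm tall, origin at the centre of its underside (bystander)
- specimen_jar: clear jar, 68 mm diameter, 70 mm tall, origin at the centre of its underside (bystander)
- scanner: black hand scanner lying flat, about 60 x 150 x 36 mm, long along its y, origin on its underside (bystander)
- marker: marker pen lying flat, about 138 x 15 x 15 mm, long along its x, origin on its underside (bystander)

How it is judged:
By the outcome, as a careful person would: the job done as asked, in the order asked, and still so for the second after the job is handed in, with the robot touching nothing.
It also fails if it takes over 61 s, if anything falls off the work surface, if the arm or the gripper's body presses on something with over 40 N, if the wrist force passes 120 N, or if a joint passes its speed limit or range.

## Robot

A 6-joint arm with a two-finger parallel gripper is mounted at the origin on the work surface. World frame = base frame: x ahead of the robot, y to its left, z up, the work surface at z = 0. Lengths are in m, angles in rad, forces in N, time in s.
With the tool pointing down it reaches from about 0.275 to 0.75 m from the base axis. Payload 10.2 kg.
Tool frame: the origin (TCP) lies on the centre line of the jaws, within the pads' length; the fingertips stand 11 mm ahead of it and the grasp point (between the pads) lies 8 mm behind it; z points along the fingers, y is the line along which they close (so a half turn about z gives the same grasp; the last joint's range is limited). The gripper opens to 88 mm and grips with 3 to 60 N. Pads are 18 mm wide; open, the fingers measure 123 mm over their backs; the gripper's body (75 mm by 187 mm) begins 45 mm behind the grasp point.
Start: joints at [-1.479, 0.313, 1.498, -0, 1.331, -0.223], TCP at [0.163, -0.499, 0.25] pointing down, gripper open.
Joint ranges: [-2.94, 2.94], [-0.97, 2.17], [0.19, 2.56], [-1.23, 4.37], [0.02, 3.11], [-2.88, 2.88]. Speed limits (rad/s): [2.39, 2.39, 3.01, 3.14, 3.14, 3.14].

## Interface

Orientations are given as [roll, pitch, yaw] about the fixed x, y, z axes, in that order (R = Rz(yaw) Ry(pitch) Rx(roll)).
In Python, from workcell import ctrl gives the robot as it stands. The module is installed in compiled form; this text tells all that it offers.
- The arm moves only by the tool arm_command, never from a script. Its argument "targets" is a list of rows, each a list of 7 numbers: the closure, from 0 (fully open) to 1 (shut), then the shift along the tool's x, y, z in m, then the turn, a rotation vector about the tool's x, y, z in degrees. A call has 1 to 12 rows; each row shifts and turns the commanded pose from where the row before left it, along the tool's axes as they then stand; what a row does not reach is not made up. A row lasts 1/10 s, in which the tool goes at most 50 mm and 8.59 degrees, less where a joint would pass 70% of its speed; a pose out of reach is approached as far as the arm can. A call is refused whole if a number of a shift passes 0.05 or a number of a turn 8.59, either way. A call with a gripper value outside its range is refused whole. The fingers move at their own pace and stop on an object; "grip_force" is the grip in N (left out, the last holds). Time passes only in rows, so rows that do not move let the fingers close. It gives the time, the measured TCP pose, the force, the opening and the grip force at its end, in the units of the state.
- ctrl.observe(): the state, without advancing time (a new reading comes with each control period).
- ctrl.get_image(name): name is "side" or "top" or "wrist"; returns a dict with "img" (384x512x3 uint8, red, green, blue), "range_z" (384x512 float32, m along the optical axis (not along the pixel's ray), 0 where there is no reading), "intrinsics" (3x3 intrinsics, pixels), "rvec" (rotation vector, rad) and "tvec" (3), from world to camera coordinates, as OpenCV has them; the wrist camera has in their place "T_tool_cam" (4x4, takes a point from camera to tool coordinates, whose origin is the TCP and whose axes are the flange's). Camera axes: x right, y down, z forward; pixel columns grow to the right and rows downward; lengths in m; the calibration is good to about 2 mm. The wrist camera is an equidistant fisheye: a pixel r from the principal point sees the ray r / f radians off the axis. A picture is of the moment at which its call begins: read the wrist's pose just before it.
- ctrl.sign_off(): hands the job in; it is judged then, once.
Trained networks look in the newest picture that a camera, given by its name, has taken for a name from the list of things; names that differ only in an ending like _2 or _b are one class to them, and where a whole thing is asked for, a point or a joint stands for the part that bears it (a point fixed in the world has none). Each returns a list of dicts, best first, with "conf" (0 to 1); they miss things now and then, are a little off and sometimes report something else, mostly with a low value. They report only what shows in the picture. A call takes as long as a camera call.
- ctrl.boxes_of(camera, label): "location" ([column, row] as shares, 0 to 1, of the picture: columns of its width, rows of its height, amid what is visible of it).
- ctrl.silhouettes(camera, label): "pixels" (384x512 bool, what is visible of it) and "location" ([column, row] as shares, 0 to 1, of the picture: columns of its width, rows of its height, amid what is visible of it).
- ctrl.place_of(camera, label): "location" ([column, row] as shares, 0 to 1, of the picture: columns of its width, rows of its height: a listed point, or the origin of a listed thing).
The state is a dict: "clock": time; "q": joint angles; "dq": joint speeds; "effort": joint torques, N m; "ee_pos": TCP position; "eef_rot": TCP orientation; "contact_force": force on the tool from outside, world axes, zero at the start; "ft_torque": the same for the moment, N m; "opening": opening from 0.0 (shut) to 1.0 (fully open); "gripper_force": force on a finger pad.
Only numpy, scipy, OpenCV 4.12 (cv2) and the standard library are available. Lean on these libraries where they do the work, as an engineer would, in place of code of your own. Each camera call takes 0.05 s, during which the arm holds its last target. There are 200 camera calls.

## Working session

There is one attempt and no reset: what is moved stays moved. The work goes in short steps, Python scripts to look and compute and a tool call to move; the robot and the scene stay as the last step left them, time stands still between calls to the robot, and variables do not carry over. Pictures are saved under pics/ and viewed, at most 10 in all, crops included, and the job is handed in when it is done.

Besides the shell and the picture viewer there is one more tool, called after ">>>" as a command line: name --pt "numbers of a row" for each row, then --argument value for the rest. arm_command: Moves the arm, as the interface text tells. Its arguments: {"type":"object","properties":{"targets":{"type":"array"},"grip_force":{"type":"number"}},"required":["targets"]}

```bash
mkdir -p pics; cat > h.py <<'E'
import numpy as np, cv2
from workcell import ctrl
def cam(n):
    d=ctrl.get_image(n); return d
def ray(d,loc):
    K=np.array(d["intrinsics"]);R=cv2.Rodrigues(np.array(d["rvec"],float))[0];t=np.array(d["tvec"],float).ravel()
    p=np.array([loc[0]*512,loc[1]*384,1]); c=-R.T@t; v=R.T@np.linalg.solve(K,p); return c,v
def at_z(d,loc,z):
    c,v=ray(d,loc); return c+v*(z-c[2])/v[2]
def tri(rs):
    A=np.zeros((3,3));b=np.zeros(3)
    for c,v in rs:
        v=v/np.linalg.norm(v);P=np.eye(3)-np.outer(v,v);A+=P;b+=P@c
    return np.linalg.solve(A,b)
E
python3 - <<'E'
from h import *
s=ctrl.observe();print({k:np.round(v,3) for k,v in s.items()})
H=dict(disc=.06,reader=.114,pawl_knob=.146,pawl_hinge=.085,pawl_tip=.061,peg_a=.11,peg_b=.11,peg_c=.11,pocket_a=.06,pocket_c=.06,cup_a=.06,cup_spare=.014,reagent=0,specimen_jar=0,scanner=0,marker=0)
D={n:cam(n) for n in("top","side")}
cv2.imwrite("pics/a.png",cv2.cvtColor(np.vstack([cv2.resize(D[n]["img"],(512,384)) for n in D])[:,:],cv2.COLOR_RGB2BGR)) if 0 else None
for n in D: cv2.imwrite(f"pics/{n}.png",cv2.resize(cv2.cvtColor(D[n]["img"],cv2.COLOR_RGB2BGR),(800,600)))
for l,z in H.items():
    for n in D:
        for r in ctrl.place_of(n,l)[:3]:
            print(l,n,round(r["conf"],2),np.round(np.array(r["location"])*[512,384],0),np.round(at_z(D[n],r["location"],z),3)[:2])
E
```

```text
{'clock': np.float64(0.0), 'q': array([-1.479,  0.313,  1.498, -0.   ,  1.331, -0.223]), 'dq': array([ 0.001,  0.001,  0.001,  0.   , -0.001,  0.   ]), 'effort': array([ 1.0000e-03, -4.0221e+01, -2.5227e+01,  6.9000e-02,  3.5000e-02,
       -0.0000e+00]), 'ee_pos': array([ 0.163, -0.499,  0.249]), 'eef_rot': array([-3.14 , -0.   ,  0.315]), 'contact_force': array([-0.261, -0.264,  0.823]), 'ft_torque': array([-0.025, -0.001,  0.037]), 'gripper_force': np.float64(0.0), 'opening': np.float64(1.002)}
disc top 0.69 [244. 223.] [0.48  0.023]
disc top 0.59 [261. 196.] [ 0.568 -0.036]
disc side 0.96 [274. 205.] [ 0.58  -0.038]
disc side 0.73 [257. 195.] [0.542 0.013]
reader top 0.93 [208. 192.] [0.576 0.138]
reader side 0.71 [274. 207.] [ 0.563 -0.089]
pawl_knob side 0.81 [233. 177.] [0.472 0.021]
pawl_knob side 0.6 [236. 127.] [0.529 0.24 ]
pawl_hinge top 0.93 [235. 228.] [0.463 0.054]
pawl_hinge top 0.29 [248. 202.] [0.547 0.011]
pawl_hinge side 0.57 [231. 183.] [0.472 0.057]
pawl_hinge side 0.15 [237. 128.] [0.551 0.312]
pawl_tip top 0.68 [260. 221.] [ 0.485 -0.03 ]
pawl_tip top 0.37 [28
[... 1219 characters left out ...]
249. 203.] [0.547 0.006]
cup_a top 0.62 [263. 177.] [ 0.636 -0.043]
cup_a side 0.73 [293. 203.] [ 0.636 -0.044]
cup_a side 0.45 [260. 197.] [0.549 0.004]
cup_spare top 0.56 [295. 227.] [ 0.469 -0.15 ]
cup_spare top 0.52 [244. 203.] [0.556 0.021]
cup_spare side 0.66 [245. 257.] [ 0.461 -0.161]
cup_spare side 0.3 [277. 206.] [ 0.6   -0.005]
reagent top 0.63 [101. 238.] [0.45  0.517]
reagent side 0.74 [201. 118.] [0.449 0.512]
specimen_jar top 0.74 [133. 200.] [0.579 0.412]
specimen_jar side 0.87 [236. 126.] [0.572 0.43 ]
scanner top 0.96 [403. 227.] [ 0.46  -0.523]
marker top 0.73 [384. 188.] [ 0.597 -0.469]
marker top 0.58 [246. 225.] [0.481 0.019]
marker side 0.71 [333. 352.] [ 0.601 -0.464]
```

View pics/top.png

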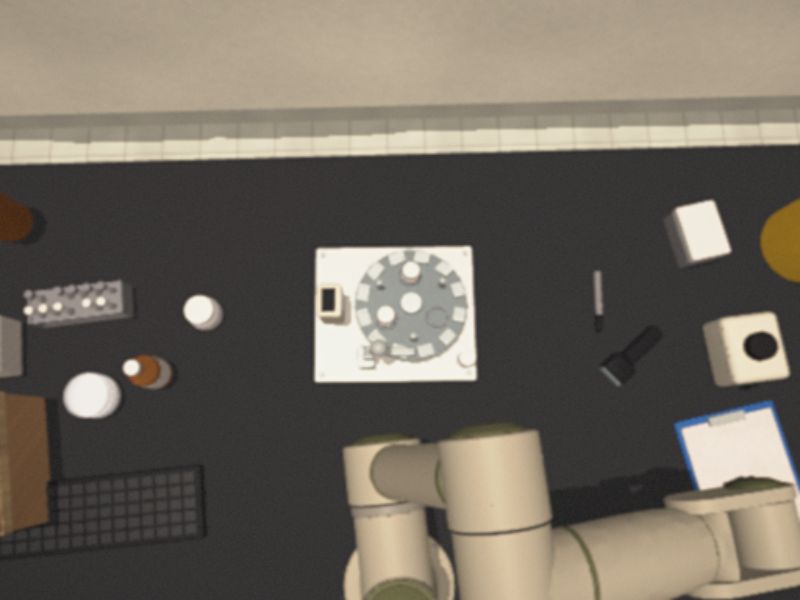

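View pics/side.png

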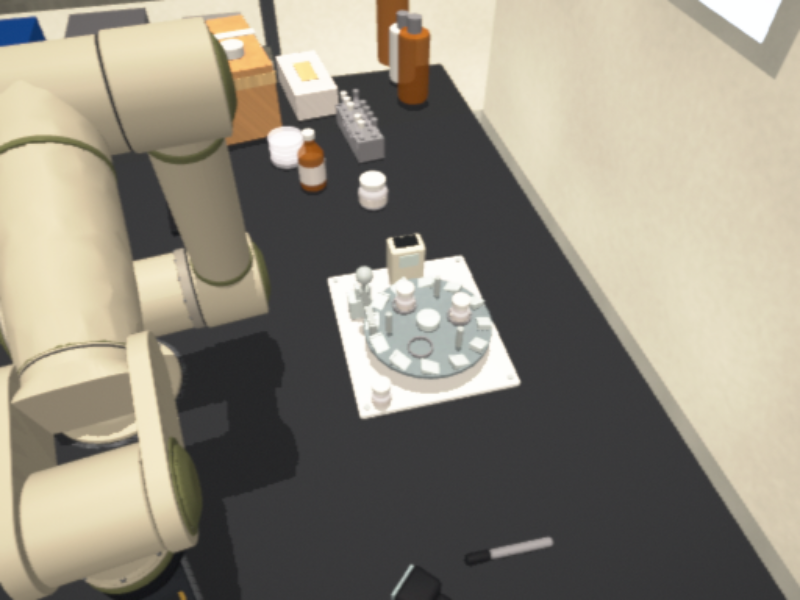

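Top: wheel centre at about (411,303), reader (330,303), knob (378,348). Side: knob at (364,275). The pegs give an axis near (0.585,-0.039) and a carousel yaw of about 91.5°. I'll approach with the fingers shut and yaw near 0.

>>> arm_command --pt "1 0 0 0 0 0 6" --pt "1 0 0 0 0 0 6" --pt "1 0 0 0 0 0 6" --pt "1 0.021 -0.034 0 0 0 0" --pt "1 0.021 -0.034 0 0 0 0" --pt "1 0.021 -0.034 0 0 0 0" --pt "1 0.021 -0.034 0 0 0 0" --pt "1 0.021 -0.034 0 0 0 0" --pt "1 0.021 -0.034 0 0 0 0" --pt "1 0.021 -0.034 0 0 0 0" --pt "1 0.021 -0.034 0 0 0 0" --pt "1 0.021 -0.034 0 0 0 0" --grip_force 20

```text
clock: 2.9
ee_pos: [0.3519, -0.1916, 0.2499]
eef_rot: [3.141, -0.0, 0.0]
contact_force: [0.7, -0.2, -0.2]
opening: 0.006
gripper_force: 0.0
```

>>> arm_command --pt "1 0.021 -0.034 0 0 0 0" --pt "1 0.021 -0.034 0 0 0 0" --pt "1 0.021 -0.034 0 0 0 0" --pt "1 0.015 -0.02 0 0 0 0" --pt "1 0 0 0 0 0 0" --pt "1 0 0 0 0 0 0"

```text
clock: 3.5
ee_pos: [0.4292, -0.071, 0.2497]
eef_rot: [3.141, 0.0, 0.002]
contact_force: [0.1, 0.0, -0.5]
opening: 0.01
gripper_force: 0.0
```

```bash
cat >> h.py <<'E'
from scipy.spatial.transform import Rotation as Ro
def wray(d,loc,s):
    K=np.array(d["intrinsics"]);T=np.array(d["T_tool_cam"])
    u=(np.array(loc)*[512,384]-K[:2,2])/[K[0,0],K[1,1]]; th=np.hypot(*u)
    v=np.r_[u/th*np.sin(th),np.cos(th)]
    R=Ro.from_euler("xyz",s["eef_rot"]).as_matrix()
    return np.array(s["ee_pos"])+R@T[:3,3], R@T[:3,:3]@v
def wz(d,loc,s,z):
    c,v=wray(d,loc,s); return c+v*(z-c[2])/v[2]
E
python3 - <<'E'
from h import *
s=ctrl.observe();print({k:np.round(s[k],3) for k in("clock","ee_pos","eef_rot","opening","contact_force")})
d=cam("wrist"); print(d["intrinsics"],d["T_tool_cam"])
cv2.imwrite("pics/w1.png",cv2.resize(cv2.cvtColor(d["img"],cv2.COLOR_RGB2BGR),(800,600)))
H=dict(disc=.06,reader=.114,pawl_knob=.146,pawl_hinge=.085,pawl_tip=.061,peg_a=.11,pocket_a=.06)
for l,z in H.items():
    for r in ctrl.place_of("wrist",l)[:3]:
        print(l,round(r["conf"],2),np.round(np.array(r["location"])*[800,600],0),np.round(wz(d,r["location"],s,z),3)[:2])
S=cam("side");r=ctrl.place_of("side","pawl_knob");k=ctrl.place_of("wrist","pawl_knob")
for a in r[:2]:
  for b in k[:2]: print("knob",a["conf"],b["conf"],tri([ray(S,a["location"]),wray(d,b["location"],s)]))
E
```

```text
{'clock': np.float64(3.5), 'ee_pos': array([ 0.429, -0.071,  0.25 ]), 'eef_rot': array([3.141e+00, 0.000e+00, 2.000e-03]), 'opening': np.float64(0.01), 'contact_force': array([ 0.142,  0.048, -0.517])}
[[297.31863964   0.         257.29469011]
 [  0.         297.31863964 190.24858399]
 [  0.           0.           1.        ]] [[ 3.28615973e-04 -9.47041972e-01 -3.21109632e-01  8.44822222e-02]
 [ 9.99999941e-01  2.80190228e-04  1.97016975e-04 -8.78429353e-04]
 [-9.66115634e-05 -3.21109677e-01  9.47042008e-01 -1.34924980e-01]
 [ 0.00000000e+00  0.00000000e+00  0.00000000e+00  1.00000000e+00]]
disc 0.88 [363.  58.] [ 0.576 -0.044]
reader 0.75 [101.  72.] [0.578 0.128]
pawl_knob 0.67 [221. 230.] [0.471 0.029]
pawl_knob 0.59 [223. 216.] [0.479 0.027]
pawl_hinge 0.95 [220. 214.] [0.472 0.054]
pawl_hinge 0.34 [283. 108.] [0.54  0.006]
peg_a 0.77 [355. 163.] [ 0.503 -0.043]
peg_a 0.43 [775.  97.] [ 0.576 -0.343]
pocket_a 0.91 [287. 104.] [0.545 0.01 ]
knob 0.44 0.67 [0.47095807 0.03127274 0.13910173]
knob 0.44 0.59 [0.47489509 0.03420027 0.13303016]
```

View pics/w1.png

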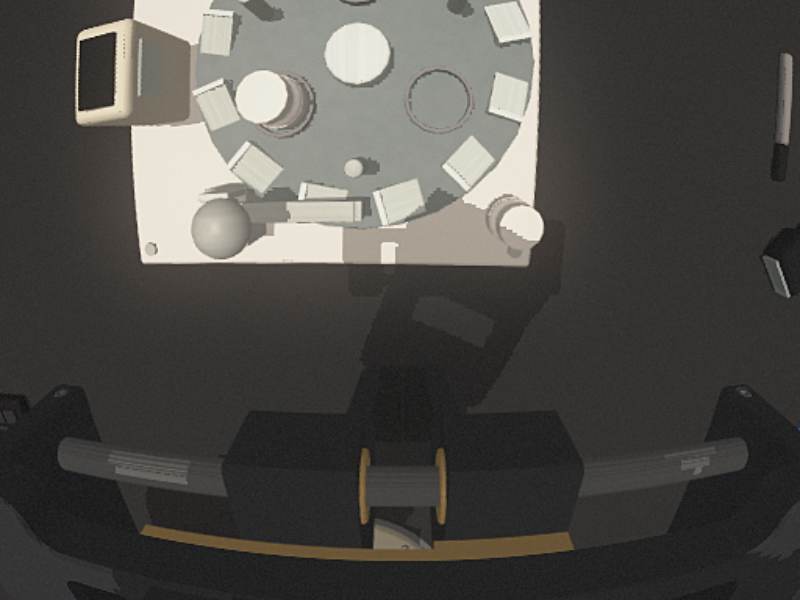

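Knob at (221,229), world about (0.473, 0.028). Peg_c is at (353,166) and the spare cup at (521,223). I'll lower the fingertip beside the knob on its -x (carousel) side.

>>> arm_command --pt "1 0.022 -0.025 0.02 0 0 0" --pt "1 0.022 -0.024 0.03 0 0 0" --pt "1 0 0 0.03 0 0 0" --pt "1 0 0 0.031 0 0 0" --pt "1 0 0 0 0 0 0" --pt "1 0 0 0 0 0 0"

```text
clock: 4.65
ee_pos: [0.4735, -0.0222, 0.1395]
eef_rot: [3.142, -0.0, 0.001]
contact_force: [-0.3, -0.3, -0.1]
opening: 0.009
gripper_force: 0.0
```

>>> arm_command --pt "1 0 -0.005 0 0 0 0" --pt "1 0 -0.005 0 0 0 0" --pt "1 0 -0.005 0 0 0 0" --pt "1 0 -0.005 0 0 0 0" --pt "1 0 -0.004 0 0 0 0"

```text
clock: 5.15
ee_pos: [0.4735, 0.0023, 0.1392]
eef_rot: [3.141, -0.001, 0.001]
contact_force: [-0.0, -2.2, 0.9]
opening: 0.005
gripper_force: 0.9
```

```bash
python3 - <<'E'
from h import *
s=ctrl.observe();print({k:np.round(s[k],3) for k in("clock","ee_pos","contact_force")})
d=cam("wrist");S=cam("side")
im=np.hstack([cv2.resize(S["img"][130:290,190:350],(400,400)),cv2.resize(d["img"][:256,80:336],(400,400))])
cv2.imwrite("pics/w2.png",cv2.cvtColor(im,cv2.COLOR_RGB2BGR))
E
```

```text
{'clock': np.float64(5.15), 'ee_pos': array([0.473, 0.002, 0.139]), 'contact_force': array([-0.003, -2.174,  0.948])}
```

View pics/w2.png

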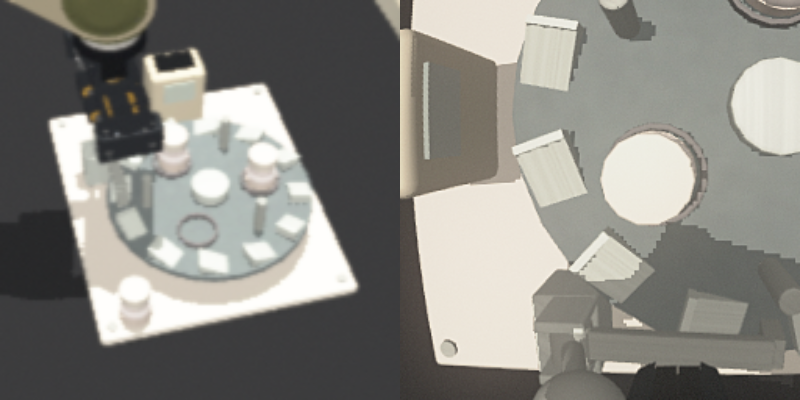

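Side crop: gripper beside the knob. Wrist crop: knob at (580,385), with the fingers touching its right side, and the force reading agrees (about 2 N). I'll keep pushing.

>>> arm_command --pt "1 0 -0.005 0 0 0 0" --pt "1 0 -0.005 0 0 0 0" --pt "1 0 -0.005 0 0 0 0" --pt "1 0 -0.005 0 0 0 0" --pt "1 0 -0.005 0 0 0 0" --pt "1 0 -0.005 0 0 0 0" --pt "1 0 -0.005 0 0 0 0" --pt "1 0 0 0 0 0 0" --pt "1 0 0 0 0 0 0"

```text
clock: 6.15
ee_pos: [0.4732, 0.0371, 0.1387]
eef_rot: [-3.142, 0.0, 0.001]
contact_force: [-0.6, 0.3, -0.1]
opening: 0.006
gripper_force: 0.0
```

```bash
python3 - <<'E'
from h import *
s=ctrl.observe();print({k:np.round(s[k],3) for k in("clock","ee_pos","contact_force")})
d=cam("wrist")
for r in ctrl.place_of("wrist","pawl_knob")[:2]+ctrl.place_of("wrist","pawl_tip")[:2]: print(r["conf"],np.round(wz(d,r["location"],s,.142),3))
E
```

```text
{'clock': np.float64(6.15), 'ee_pos': array([0.473, 0.037, 0.139]), 'contact_force': array([-0.613,  0.276, -0.096])}
0.97 [0.471 0.082 0.142]
0.83 [ 0.474 -0.021  0.142]
```

Knob now at y≈0.082, clear of the finger: the pawl is tipped back. Next I'll lift and look at the pegs from above.

>>> arm_command --pt "1 0 0.01 -0.02 0 0 0" --pt "1 0 0 -0.045 0 0 0" --pt "1 0.01 0.035 -0.045 0 0 0" --pt "1 0.02 0.04 0 0 0 0" --pt "1 0 0 0 0 0 0" --pt "1 0 0 0 0 0 0" --pt "1 0 0 0 0 0 0"

```text
clock: 7.0
ee_pos: [0.5015, -0.0426, 0.2422]
eef_rot: [-3.141, 0.001, 0.001]
contact_force: [0.7, 0.1, 0.3]
opening: 0.003
gripper_force: 0.0
```

```bash
cat > look.py <<'E'
from h import *
import sys
s=ctrl.observe();print({k:np.round(s[k],3) for k in("clock","ee_pos","contact_force")})
d=cam("wrist")
cv2.imwrite(sys.argv[1],cv2.resize(cv2.cvtColor(d["img"],cv2.COLOR_RGB2BGR),(800,600)))
for l,z in dict(disc=.06,peg_a=.11,pocket_a=.06,pawl_knob=.142,pawl_tip=.061,reader=.114,pawl_hinge=.085).items():
    for r in ctrl.place_of("wrist",l)[:4]:
        print(l,round(r["conf"],2),np.round(np.array(r["location"])*[800,600],0),np.round(wz(d,r["location"],s,z),3)[:2])
E
python3 look.py pics/w3.png
```

```text
{'clock': np.float64(7.0), 'ee_pos': array([ 0.501, -0.043,  0.242]), 'contact_force': array([0.704, 0.056, 0.314])}
disc 0.82 [407. 157.] [ 0.578 -0.045]
peg_a 0.77 [399. 285.] [ 0.503 -0.04 ]
peg_a 0.68 [286. 100.] [0.614 0.025]
peg_a 0.56 [519.  96.] [ 0.617 -0.108]
pocket_a 0.83 [403.  68.] [ 0.639 -0.042]
pocket_a 0.74 [325. 201.] [0.548 0.011]
pawl_knob 0.67 [198. 354.] [0.47  0.081]
pawl_knob 0.65 [515.  94.] [ 0.614 -0.098]
pawl_tip 0.76 [371. 355.] [ 0.432 -0.018]
reader 0.71 [126. 171.] [0.581 0.133]
pawl_hinge 0.94 [268. 315.] [0.474 0.051]
```

View pics/w3.png

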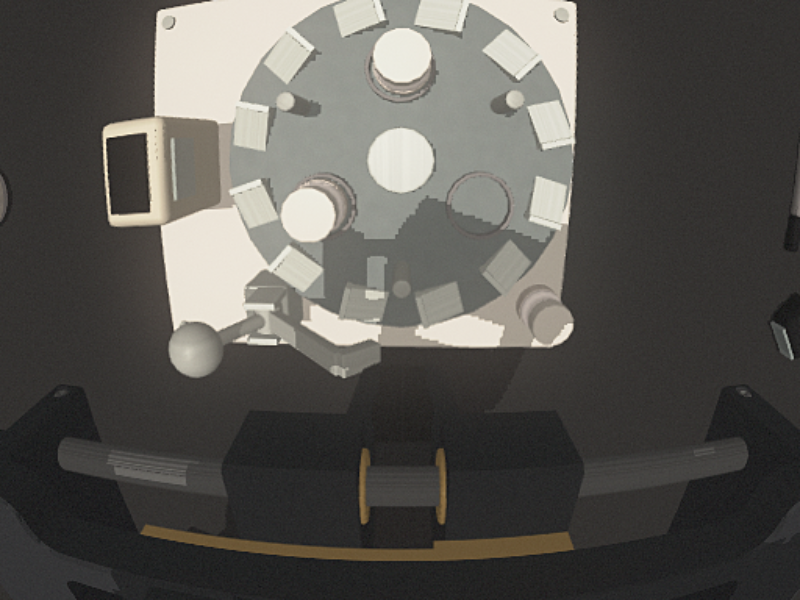

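Pegs at a(515,99), b(286,101), c(401,288), pawl tipped back. The axis is (0.578,-0.041), peg_a at (0.616,-0.106), and I'll push it along −x to x≈0.579. I'll come down behind it.

>>> arm_command --pt "1 0.036 0.017 0 0 0 0" --pt "1 0.036 0.017 0 0 0 0" --pt "1 0.036 0.017 0 0 0 0" --pt "1 0.034 0.018 0 0 0 0" --pt "1 0 0 0.04 0 0 0" --pt "1 0 0 0.04 0 0 0" --pt "1 0 0 0.035 0 0 0" --pt "1 0 0 0.02 0 0 0" --pt "1 0 0 0.01 0 0 0" --pt "1 0 0 0 0 0 0" --pt "1 0 0 0 0 0 0"

```text
clock: 8.5
ee_pos: [0.6445, -0.1123, 0.0989]
eef_rot: [3.141, -0.002, 0.001]
contact_force: [0.1, -0.2, 1.3]
opening: 0.006
gripper_force: 0.0
```

>>> arm_command --pt "1 -0.006 0 0 0 0 0" --pt "1 -0.005 0 0 0 0 0" --pt "1 -0.005 0 0 0 0 0" --pt "1 -0.005 0 0 0 0 0" --pt "1 -0.005 0 0 0 0 0" --pt "1 -0.005 0 0 0 0 0" --pt "1 -0.005 0 0 0 0 0" --pt "1 -0.004 0 0 0 0 0" --pt "1 -0.003 0 0 0 0 0" --pt "1 -0.002 0 0 0 0 0" --pt "1 0 0 0 0 0 0"

```text
clock: 9.6
ee_pos: [0.5986, -0.1122, 0.0975]
eef_rot: [-3.141, 0.001, 0.001]
contact_force: [1.1, -1.8, -0.4]
opening: 0.001
gripper_force: 1.0
```

```bash
python3 - <<'E'
from h import *
s=ctrl.observe();print({k:np.round(s[k],3) for k in("clock","ee_pos","contact_force")})
for n in("top","side"):
    d=cam(n)
    for r in ctrl.place_of(n,"peg_a")[:4]: print(n,round(r["conf"],2),np.round(at_z(d,r["location"],.11),3)[:2])
    for r in ctrl.place_of(n,"pocket_a")[:4]: print(n,"pocket",round(r["conf"],2),np.round(at_z(d,r["location"],.06),3)[:2])
E
```

```text
{'clock': np.float64(9.6), 'ee_pos': array([ 0.599, -0.112,  0.098]), 'contact_force': array([ 1.12 , -1.765, -0.377])}
top 0.87 [0.645 0.007]
top 0.62 [ 0.515 -0.003]
top pocket 0.8 [ 0.629 -0.083]
top pocket 0.59 [0.562 0.02 ]
side 0.96 [ 0.586 -0.106]
side 0.89 [ 0.503 -0.037]
side pocket 0.95 [ 0.635 -0.065]
side pocket 0.85 [0.571 0.018]
```

>>> arm_command --pt "1 0.01 0 0 0 0 0" --pt "1 0 0 -0.035 0 0 0" --pt "1 0 0 -0.05 0 0 0" --pt "1 0 0 -0.05 0 0 0" --pt "1 -0.027 -0.018 -0.008 0 0 0" --pt "1 -0.03 -0.018 0 0 0 0" --pt "1 -0.03 -0.018 0 0 0 0" --pt "1 -0.02 -0.016 0 0 0 0" --pt "1 0 0 0 0 0 0" --pt "1 0 0 0 0 0 0" --pt "1 0 0 0 0 0 0"

```text
clock: 11.0
ee_pos: [0.5025, -0.0426, 0.2404]
eef_rot: [-3.141, 0.0, 0.0]
contact_force: [0.2, -0.5, -0.1]
opening: 0.004
gripper_force: 0.0
```

```bash
python3 look.py pics/w4.png
```

```text
{'clock': np.float64(11.0), 'ee_pos': array([ 0.502, -0.043,  0.24 ]), 'contact_force': array([ 0.233, -0.492, -0.13 ])}
disc 0.8 [407. 162.] [ 0.575 -0.045]
disc 0.58 [444.  82.] [ 0.631 -0.069]
peg_a 0.93 [531. 150.] [ 0.586 -0.116]
peg_a 0.9 [350. 277.] [ 0.51 -0.01]
peg_a 0.68 [320.  57.] [0.639 0.004]
pocket_a 0.97 [316. 168.] [0.573 0.017]
pocket_a 0.88 [440.  76.] [ 0.635 -0.067]
pawl_knob 0.8 [199. 352.] [0.473 0.079]
pawl_tip 0.92 [368. 356.] [ 0.434 -0.016]
pawl_tip 0.66 [405. 159.] [ 0.578 -0.044]
reader 0.75 [127. 174.] [0.58  0.131]
reader 0.64 [533. 150.] [ 0.587 -0.116]
pawl_hinge 0.71 [262. 319.] [0.472 0.055]
```

View pics/w4.png

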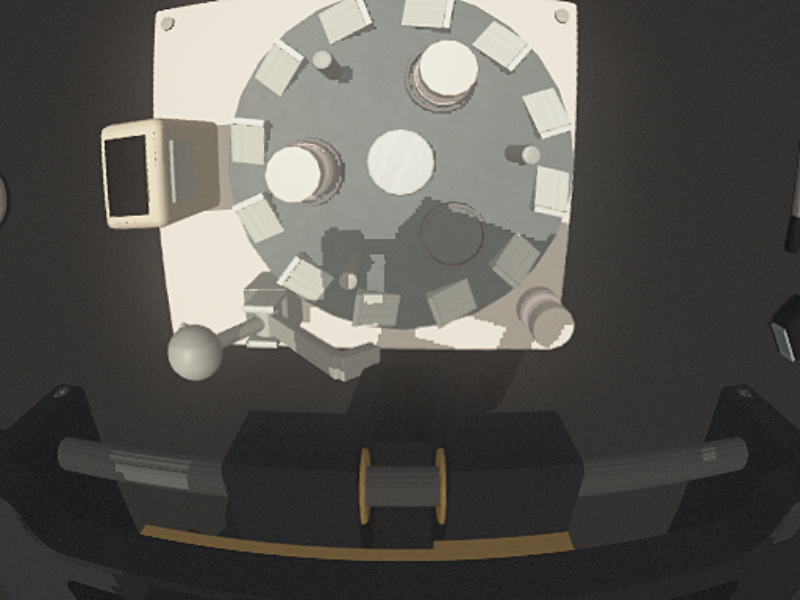

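Pegs now at a(531,155), b(322,59), c(349,280). I'll compute the turn from these against the earlier picture.

```bash
cat > turn.py <<'E'
from h import *
import ast
def ang(px,pos,d):
    s=dict(ee_pos=pos,eef_rot=[np.pi,0,0.0005])
    P=np.array([wz(d,np.array(p)/[800,600],s,.11)[:2] for p in px]); c=P.mean(0)
    return P,c,np.unwrap(np.arctan2(*(P-c).T[::-1]))
E
python3 - <<'E'
from turn import *
d=cam("wrist")
P0,c0,a0=ang([(515,99),(286,101),(401,288)],[.5015,-.0426,.2422],d)
P1,c1,a1=ang([(531,155),(322,59),(349,280)],[.5025,-.0426,.2404],d)
print(P0.round(4),c0,P1.round(4),c1,(a0-a1).round(3))
print(np.degrees(a0),np.linalg.norm(P0-c0,axis=1),np.linalg.norm(P1-c1,axis=1))
for P in(P0,P1):
  v=P-[.578,-.0415];print(np.degrees(np.arctan2(v[:,1],v[:,0])))
E
```

```text
[[ 0.615  -0.1062]
 [ 0.6139  0.0247]
 [ 0.5013 -0.0412]] [ 0.57674099 -0.04090009] [[ 0.5837 -0.1161]
 [ 0.6382  0.0033]
 [ 0.5079 -0.01  ]] [ 0.5765907  -0.04094638] [0.436 0.433 0.426]
[-59.61165116  60.47782788 180.1955251 ] [0.07571632 0.07535533 0.07543429] [0.07544102 0.07582732 0.07532217]
[-60.21297957  61.53684361 179.74413414]
[-85.65131403  36.6285832  155.83035312]
```

Turned 0.432 so far. It needs about 0.085 more, so TCP x ≈ 0.592.

>>> arm_command --pt "1 0.03 0.02 0 0 0 0" --pt "1 0.03 0.02 0 0 0 0" --pt "1 0.03 0.0195 0 0 0 0" --pt "1 0.0175 0.01 0 0 0 0" --pt "1 0 0 0.04 0 0 0" --pt "1 0 0 0.04 0 0 0" --pt "1 0 0 0.033 0 0 0" --pt "1 0 0 0.02 0 0 0" --pt "1 0 0 0.01 0 0 0" --pt "1 0 0 0 0 0 0" --pt "1 0 0 0 0 0 0"

```text
clock: 12.55
ee_pos: [0.61, -0.1118, 0.0988]
eef_rot: [3.141, -0.002, 0.001]
contact_force: [-0.4, 0.5, 0.9]
opening: 0.007
gripper_force: 0.0
```

>>> arm_command --pt "1 -0.005 0 0 0 0 0" --pt "1 -0.004 0 0 0 0 0" --pt "1 -0.003 0 0 0 0 0" --pt "1 -0.002 0 0 0 0 0" --pt "1 -0.002 0 0 0 0 0" --pt "1 -0.001 0 0 0 0 0" --pt "1 -0.001 0 0 0 0 0" --pt "1 0 0 0 0 0 0"

```text
clock: 13.35
ee_pos: [0.5913, -0.1117, 0.0975]
eef_rot: [-3.141, 0.0, 0.001]
contact_force: [1.0, -1.1, -0.0]
opening: 0.01
gripper_force: 0.8
```

>>> arm_command --pt "1 0.01 0 0 0 0 0" --pt "1 0 0 -0.035 0 0 0" --pt "1 0 0 -0.05 0 0 0" --pt "1 0 0 -0.05 0 0 0" --pt "1 -0.027 -0.018 -0.01 0 0 0" --pt "1 -0.03 -0.018 0 0 0 0" --pt "1 -0.03 -0.018 0 0 0 0" --pt "1 -0.012 -0.015 0 0 0 0" --pt "1 0 0 0 0 0 0" --pt "1 0 0 0 0 0 0" --pt "1 0 0 0 0 0 0"

```text
clock: 14.45
ee_pos: [0.5029, -0.0433, 0.2423]
eef_rot: [-3.141, 0.0, 0.0]
contact_force: [-0.4, -0.3, -0.3]
opening: 0.002
gripper_force: 0.0
```

```bash
python3 look.py pics/w5.png
```

```text
{'clock': np.float64(14.45), 'ee_pos': array([ 0.503, -0.043,  0.242]), 'contact_force': array([-0.449, -0.255, -0.347])}
disc 0.65 [404. 160.] [ 0.577 -0.044]
disc 0.36 [328.  51.] [0.654 0.007]
peg_a 0.91 [330.  55.] [ 0.641 -0.002]
peg_a 0.83 [335. 271.] [ 0.513 -0.002]
peg_a 0.63 [531. 164.] [ 0.578 -0.117]
pocket_a 0.88 [310. 159.] [0.579 0.021]
pocket_a 0.66 [441.  83.] [ 0.63  -0.069]
pawl_knob 0.63 [198. 354.] [0.471 0.081]
pawl_tip 0.6 [367. 352.] [ 0.436 -0.016]
reader 0.85 [129. 176.] [0.579 0.13 ]
pawl_hinge 0.88 [261. 315.] [0.475 0.055]
pawl_hinge 0.39 [445.  82.] [ 0.628 -0.069]
```

View pics/w5.png

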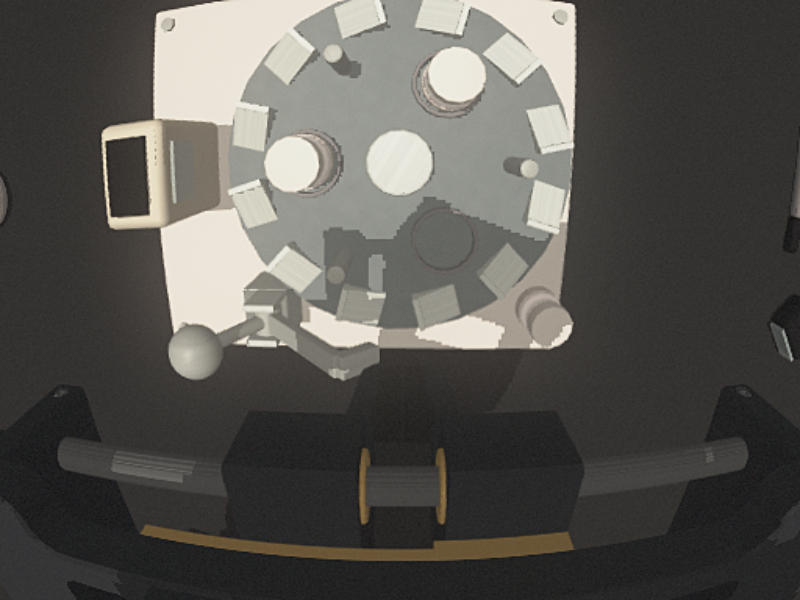

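Pegs a(529,168), b(333,53), c(336,274). The tooth pattern nearly matches the one at the start.

```bash
python3 - <<'E'
from turn import *
d=cam("wrist")
P0,c0,a0=ang([(515,99),(286,101),(401,288)],[.5015,-.0426,.2422],d)
P1,c1,a1=ang([(529,168),(333,53),(336,274)],[.5029,-.0433,.2423],d)
print(c0,c1,P1,(a0-a1).round(3))
import math
# rotation of whole pattern, rim ring unwrapped about axis, by phase correlation
def ring(f,pos):
    im=cv2.cvtColor(cv2.resize(cv2.imread(f),(512,384)),cv2.COLOR_BGR2GRAY).astype(np.float32)
    K=np.array(d["intrinsics"]);T=np.array(d["T_tool_cam"]);R=Ro.from_euler("xyz",[np.pi,0,.0005]).as_matrix()
    th=np.arange(-90,210,.25);rr=np.arange(.094,.117,.001)
    TH,RR=np.meshgrid(np.radians(th),rr)
    X=np.stack([.5767+RR*np.cos(TH),-.041+RR*np.sin(TH),np.full_like(RR,.070)],-1)
    v=((X-pos)@R-T[:3,3])@T[:3,:3]
    a=np.arctan2(np.hypot(v[...,0],v[...,1]),v[...,2]);k=a/np.hypot(v[...,0],v[...,1])*K[0,0]
    return cv2.remap(im,(v[...,0]*k+K[0,2]).astype(np.float32),(v[...,1]*k+K[1,2]).astype(np.float32),1)
A=ring("pics/w3.png",[.5015,-.0426,.2422]);B=ring("pics/w5.png",[.5029,-.0433,.2423]);C=ring("pics/w4.png",[.5025,-.0426,.2404])
# use upper (far) part only, angle -90..100 deg => cols 0..760
print([np.degrees(0)]+[cv2.phaseCorrelate(A[:,:720].copy(),Z[:,:720].copy(),cv2.createHanningWindow((720,A.shape[0]),cv2.CV_32F))[0][0]*.25*math.pi/180 for Z in(B,C)])
E
```

```text
[ 0.576741   -0.04090008] [ 0.57669025 -0.04083837] [[ 0.57631169 -0.11635207]
 [ 0.64223586 -0.00342333]
 [ 0.51152319 -0.00273972]] [0.535 0.537 0.532]
[np.float64(0.0), -0.01101334524129699, 0.09013203164068677]
```

Turned 0.535, which is 0.011 past a whole notch and within tolerance. Now I'll go to the other side of the knob and push it back.

>>> arm_command --pt "1 -0.01 -0.04 0 0 0 0" --pt "1 -0.01 -0.045 0 0 0 0" --pt "1 -0.01 -0.045 0 0 0 0" --pt "1 0 -0.044 0 0 0 0" --pt "1 0 0 0.03 0 0 0" --pt "1 0 0 0.04 0 0 0" --pt "1 0 0 0.025 0 0 0" --pt "1 0 0 0.01 0 0 0" --pt "1 0 0 0 0 0 0" --pt "1 0 0 0 0 0 0"

```text
clock: 15.9
ee_pos: [0.473, 0.1312, 0.1388]
eef_rot: [-3.142, -0.002, 0.001]
contact_force: [-0.6, -0.4, 0.6]
opening: 0.005
gripper_force: 0.0
```

>>> arm_command --pt "1 0 0.005 0 0 0 0" --pt "1 0 0.005 0 0 0 0" --pt "1 0 0.005 0 0 0 0" --pt "1 0 0.005 0 0 0 0" --pt "1 0 0.005 0 0 0 0" --pt "1 0 0.005 0 0 0 0"

```text
clock: 16.5
ee_pos: [0.4724, 0.1008, 0.1377]
eef_rot: [-3.142, -0.0, 0.001]
contact_force: [0.2, 0.2, 1.0]
opening: 0.0
gripper_force: 0.5
```

>>> arm_command --pt "1 0 0.004 0 0 0 0" --pt "1 0 0.004 0 0 0 0" --pt "1 0 0.004 0 0 0 0" --pt "1 0 0.004 0 0 0 0" --pt "1 0 0.004 0 0 0 0" --pt "1 0 0.004 0 0 0 0" --pt "1 0 0.003 0 0 0 0" --pt "1 0 0 0 0 0 0" --pt "1 0 0 0 0 0 0"

```text
clock: 17.4
ee_pos: [0.4723, 0.0743, 0.1376]
eef_rot: [-3.142, -0.0, 0.001]
contact_force: [-0.5, 0.3, 1.0]
opening: 0.007
gripper_force: 0.0
```

>>> arm_command --pt "1 0 -0.01 -0.02 0 0 0" --pt "1 0 0 -0.04 0 0 0" --pt "1 0 0 -0.045 0 0 0" --pt "1 0.01 0.04 0 0 0 0" --pt "1 0.01 0.045 0 0 0 0" --pt "1 0.01 0.045 0 0 0 0" --pt "1 0 0 0 0 0 0" --pt "1 0 0 0 0 0 0" --pt "1 0 0 0 0 0 0"

```text
clock: 18.3
ee_pos: [0.5022, -0.0448, 0.2426]
eef_rot: [-3.141, 0.0, 0.002]
contact_force: [0.7, -0.3, 0.1]
opening: 0.002
gripper_force: 0.0
```

```bash
python3 look.py pics/w6.png
```

```text
{'clock': np.float64(18.3), 'ee_pos': array([ 0.502, -0.045,  0.243]), 'contact_force': array([ 0.691, -0.268,  0.117])}
disc 0.65 [402. 157.] [ 0.579 -0.044]
disc 0.53 [130. 175.] [0.577 0.164]
disc 0.29 [334. 269.] [0.5   0.004]
peg_a 0.76 [526. 166.] [ 0.577 -0.116]
peg_a 0.72 [332.  52.] [ 0.642 -0.004]
peg_a 0.62 [331. 271.] [ 0.513 -0.001]
pocket_a 0.77 [311. 158.] [0.579 0.018]
pocket_a 0.72 [446.  82.] [ 0.631 -0.073]
pawl_knob 0.83 [273. 358.] [0.469 0.031]
pawl_knob 0.26 [447.  83.] [ 0.619 -0.066]
pawl_tip 0.63 [389. 308.] [ 0.471 -0.035]
reader 0.8 [130. 170.] [0.582 0.128]
pawl_hinge 0.81 [262. 319.] [0.471 0.054]
```

View pics/w6.png

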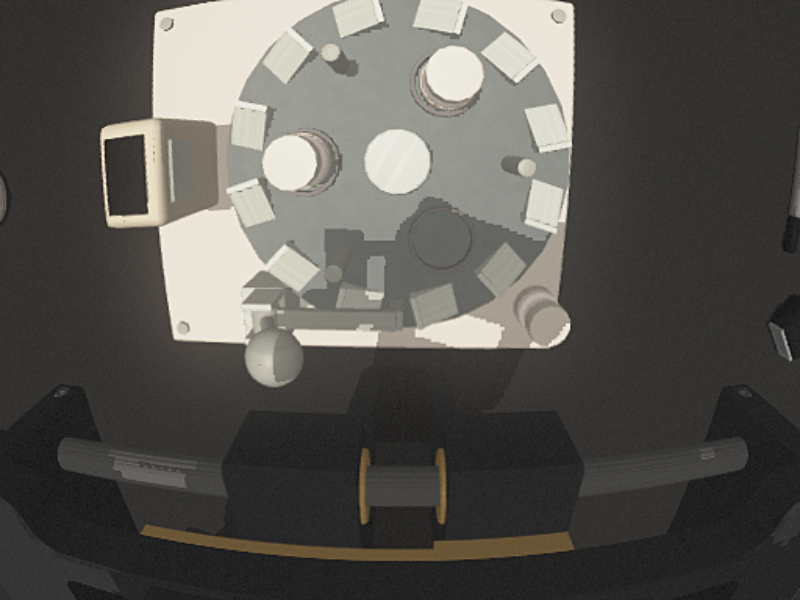

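Knob at (274,358), so the pawl has dropped. I'll check it is fully home against the first pictures.

```bash
python3 - <<'E'
from turn import *
d=cam("wrist");S=cam("side")
print([np.round(wz(d,np.array(p)/[800,600],dict(ee_pos=e,eef_rot=[np.pi,0,.001]),.146),4) for p,e in(((221,229),[.4292,-.071,.2497]),((274,358),[.5022,-.0448,.2426]))])
for l in("pawl_knob","pawl_tip"):
  print([(round(r["conf"],2),np.round(np.array(r["location"])*[512,384],1)) for r in ctrl.place_of("side",l)[:2]])
a=cv2.resize(cv2.imread("pics/side.png"),(512,384));b=cv2.cvtColor(S["img"],cv2.COLOR_RGB2BGR)
im=np.hstack([cv2.resize(i[150:250,205:305],(400,400),interpolation=cv2.INTER_CUBIC) for i in(a,b)])
cv2.imwrite("pics/s2.png",im)
E
```

```text
[array([0.4721, 0.0289, 0.146 ]), array([0.4716, 0.0289, 0.146 ])]
[(0.65, array([229.7, 183.4])), (0.56, array([231.3, 179.4]))]
[(0.7, array([242.5, 213.8]))]
```

View pics/s2.png

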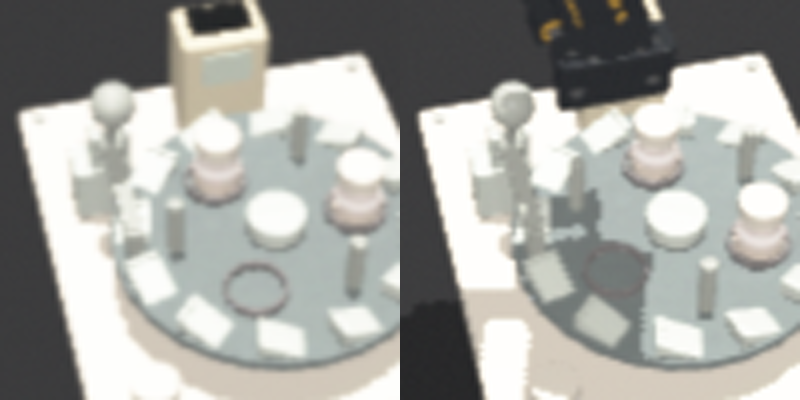

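The knob is at its starting position in both views: (112,104) and (512,104) in the crops, and the same 0.0289 m from the wrist. The pawl is home, the wheel is one notch back, the cups are seated, and the arm is clear.

```bash
python3 -c "
from workcell import ctrl
print(ctrl.sign_off())"
```

```text
the job is handed in; nothing more can be done
None
```

The wheel is one notch back (turned about 0.535 rad against 0.524 for a notch), the pawl is fully home between the teeth, both cups are still in their pockets, and the job was handed in at about 18 s.

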